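Clip the work lamp's snap hook onto the ring

TASK

Take the work lamp out of its charging cradle and clip its snap hook onto the front bar of the steel ring on the stand: press the hook down gently over the bar until the sprung gate gives way and snaps shut below the bar, then lower it gently, never forcing or dropping it, until the hook rests on the bar. Only then let go, so that the lamp hangs freely from the ring, and leave the tape measure and the orange bottle where they stand.

Things in the scene. Friction and masses are not known exactly. Their poses are not given: they have to be found in the camera images.
- lamp: Loose work lamp, about 0.18 kg, upright in the cradle. Origin: centre of its underside, z up. Black body 16 (x) by 34 (y) by 80 (z) mm, orange bands. Above it a snap hook of 8 mm steel wire in the x-z plane: spine at x = 0 up to z = 138, pointed arch (bow) over to +x, nose at x = 32 down to z = 98 mm. The mouth between spine and nose (x = 4 to 28) opens downward and is shut by a brass gate.
- lamp_tab (a point): Middle of the orange pinch tab on top of the hook (lamp frame x = 16, y = 0, z = 175 mm). The tab is 12 mm thick (y), 26 mm long (x) and reaches from z = 153 to 197 mm. Hold it from above, fingers closing along y, fingertips not below z = 162 mm, so that they stay clear of the ring.
- lamp_mouth (a point): Where the bar should first meet the gate: middle of the gate's underside, nearer the nose (lamp frame x = 19, y = 0, z = 99.5 mm). Below it is free space; the lamp's body ends at x = 8 mm. So the hook can come straight down on a bar lying along y right under this point.
- lamp_bow (a point): Where the top of the ring's bar comes to lie when the lamp hangs: under the top of the hook's bow (lamp frame x = 16, y = 0, z = 147 mm). The bow is an arch of two 45 degree slopes that centre the bar there.
- lamp_gate (a joint): Gate angle (rad): 0 shut, 1.35 fully open. Hinged at the spine (lamp x = 1, z = 102 mm), 27 mm long, 5 mm thick, level when shut; swings only up into the hook, against a spring. A bar below it must press with about 4 N, later 7 N; it slips past the tip some 25 to 31 mm after first touch, and the gate snaps shut under it. The bar meets the arch's slopes after 44 mm and its seat after 47 mm.
- cradle: Fixed charging cradle, grey foot 78 (x) by 92 (y) mm. Origin: centre of its underside. The lamp stands in its pocket (19 by 37 mm, floor 8 mm and rim 34 mm above the bench), its axes along the cradle's; draw it straight up.
- stand: Fixed ring stand. Origin: on the bench under the middle of the ring's front bar. Level ring of 8 mm steel wire: front bar along y at x = 0, straight for 36 mm; sides at y = +-26 mm run back (+x) to a blue head (x = 50 to 80, 64 wide, 18 high). Post at x = 65 mm can be drawn out. Foot 90 mm wide, x = -25 to 95. Lamp's x goes along stand's x: nose into the ring, spine and body before the bar.
- ring_low (a point): Point fixed to the stand, 168 mm above the bench over the stand's origin: the lowest height that the axis of the ring's front bar can have. The real bar lies 0 to 40 mm above this point, as the post was clamped; that is not measured and must be felt or seen.
- tape_measure: Bystander: yellow and black pocket tape, 39x96x66 mm, loose. Origin: centre of its underside.
- orange_bottle: Bystander: small orange bottle with a white cap, 47 mm across, 92 mm high, loose. Origin: centre of its underside.
Not all that is in view belongs to the job. Leave any blue or green look-alike of the lamp alone.

How it is judged:
By the outcome, as a careful person would: the job done as asked, in the order asked, and still so for the second after the job is handed in, with the robot touching nothing.
It also fails if it takes over 56 s, if anything falls off the work surface, if the arm or the gripper's body presses on something with over 40 N, if the wrist force passes 120 N, or if a joint passes its speed limit or range.

ROBOT

A 7-joint arm with a two-finger parallel gripper is mounted at the origin on a cart in front of the work surface, level with it; the furniture and walls round the work are solid. World frame = base frame: x ahead of the robot, y to its left, z up, the work surface at z = 0. Lengths are in m, angles in rad, forces in N, time in s.
With the tool pointing down it reaches from about 0.4 to 0.75 m from the base axis. Payload 19.5 kg.
Tool frame: the origin (TCP) lies on the centre line of the jaws, within the pads' length; the fingertips stand 17 mm ahead of it and the grasp point (between the pads) lies 2 mm behind it (ctrl.tip_extent is the distance from the TCP to the fingertips, in m); z points along the fingers, y is the line along which they close (so a half turn about z gives the same grasp; the last joint's range is limited). The gripper opens to 85 mm and grips with 20 to 120 N. Pads are 22 mm wide; open, the fingers measure 114 mm over their backs; the gripper's body (76 mm by 85 mm) begins 54 mm behind the grasp point. The pads swing forward as they close: fully open they stand 13 mm farther back than shut.
Start: joints at [-1.317, 0.707, -0.028, 1.485, 0.022, 0.951, -0.075], TCP at [0.168, 0.55, 0.248] pointing down, gripper open.
Joint ranges: [-2.71, 2.71], [-0.32, 2.16], [-1.57, 1.52], [0, 2.45], [-1.46, 4.6], [0, 2.02], [-2.83, 2.83]. Speed limits (rad/s): [1.89, 1.89, 2.57, 2.57, 3.01, 3.01, 3.01].

INTERFACE

Orientations are given as a rotation vector (axis times angle).
In Python, from rig import telemetry, get_image, get_calibration, ctrl, finder gives the robot as it stands.
- The arm moves only by the tool jog_arm, never from a script. Its argument "deltas" is a list of rows, each a list of 7 numbers: the shift along the tool's x, y, z in units of 20 mm (1.0 is 20 mm), then the turn, a rotation vector about the tool's x, y, z in units of 4 degrees (1.0 is 4 degrees), then the closure, from 0 (fully open) to 1 (shut). A call has 1 to 20 rows; each row shifts and turns the commanded pose from where the row before left it, along the tool's axes as they then stand; what a row does not reach is not made up. A row lasts 1/8 s, in which the tool goes at most 62.5 mm and 10.7 degrees, less where a joint would pass 70% of its speed; a pose out of reach is approached as far as the arm can. A call with a number of a shift or a turn outside -1 to 1 is refused whole. A call with a gripper value outside its range is refused whole. The fingers move at their own pace and stop on an object; "force" is the grip in N (left out, the last holds). Time passes only in rows, so rows that do not move let the fingers close. It gives the time, the measured TCP pose, the force, the opening and the grip force at its end, in the units of the state.
- telemetry.sense(): the state, without advancing time (a new reading comes with each control period).
- get_image(name): name is "side" or "top" or "wrist"; returns (picture, depth): 384x512x3 uint8, red, green, blue; 384x512 float32, m along the optical axis (not along the pixel's ray), 0 where there is no reading.
- get_calibration(name): a dict with "intrinsics" (3x3 intrinsics, pixels), "R" (3x3) and "t" (3): a world point X has camera coordinates R X + t; the wrist camera has in their place "tool_from_camera" (4x4, takes a point from camera to tool coordinates, whose origin is the TCP and whose axes are the flange's). Camera axes: x right, y down, z forward; pixel columns grow to the right and rows downward; lengths in m; the calibration is good to about 2 mm. A picture is of the moment at which its call begins: read the wrist's pose just before it. get_calibration takes no time and is no camera call.
- ctrl.job_done(): hands the job in; it is judged then, once.
Trained networks look in the newest picture that a camera, given by its name, has taken for a name from the list of things; names that differ only in an ending like _2 or _b are one class to them, and where a whole thing is asked for, a point or a joint stands for the part that bears it (a point fixed in the world has none). Each returns a list of dicts, best first, with "score" (0 to 1); they miss things now and then, are a little off and sometimes report something else, mostly with a low value. They report only what shows in the picture. A call takes as long as a camera call. They do not tell look-alikes from the thing itself.
- finder.search_frame(camera, name): "xyz" ([x, y, z] in m, in world coordinates, good to about 4 mm: the middle of the surface that is visible of it).
- finder.spot_point(camera, name): "xyz" ([x, y, z] in m, in world coordinates, good to about 4 mm: a listed point, or the origin of a listed thing).
The state is a dict: "time": time; "qpos": joint angles; "dq": joint speeds; "joint_efforts": joint torques, N m; "tcp_pos": TCP position; "orientation": TCP orientation; "wrist_force": force on the tool from outside, world axes, zero at the start; "ft_torque": the same for the moment, N m; "width": finger opening in m; "gripper_force": force on a finger pad.
Only numpy, scipy, OpenCV 4.12 (cv2) and the standard library are available. Lean on these libraries where they do the work, as an engineer would, in place of code of your own. Each camera call takes 0.05 s, during which the arm holds its last target. There are 200 camera calls.

## Working session

There is one attempt and no reset: what is moved stays moved. The work goes in short steps, Python scripts to look and compute and a tool call to move; the robot and the scene stay as the last step left them, time stands still between calls to the robot, and variables do not carry over. Pictures are saved under pics/ and viewed, at most 10 in all, crops included, and the job is handed in when it is done.

Besides the shell and the picture viewer there is one more tool, called after "Emit:" by a JSON object that holds its "fn" and its "kwargs". jog_arm: Moves the arm, as the interface text tells. Shifts and turns lie within -1 to 1; 1 stands for 20 mm of shift or 4 degrees of turn. Its arguments: {"type":"object","properties":{"deltas":{"type":"array","items":{"type":"array","items":{"type":"number"}}},"force":{"type":"number"}},"required":["deltas"]}

```bash
mkdir -p pics; cat > h.py <<'E'
import numpy as np, cv2
from rig import telemetry, get_image, get_calibration, ctrl, finder
from scipy.spatial.transform import Rotation as Ro
def shot(cam,name):
    im,d=get_image(cam); cv2.imwrite(f'pics/{name}.png',im[:,:,::-1]); np.save(f'pics/{name}.npy',d); return im,d
def cloud(cam,d):
    c=get_calibration(cam);K=np.array(c['intrinsics']);v,u=np.mgrid[:d.shape[0],:d.shape[1]]
    P=np.stack([(u-K[0,2])/K[0,0]*d,(v-K[1,2])/K[1,1]*d,d],-1)
    return (P-np.array(c['t']))@np.array(c['R'])
E
python3 - <<'E'
from h import *
s=telemetry.sense();print(s['time'],s['tcp_pos'],s['orientation'],s['wrist_force'],Ro.from_rotvec(s['orientation']).as_matrix().round(3),ctrl.tip_extent)
ims=[shot(c,c+'0')[0] for c in('side','top')]
for c in('side','top'):
    for n in('lamp','lamp_tab','lamp_mouth','lamp_bow','cradle','stand','ring_low','tape_measure','orange_bottle'):
        print(c,n,[(np.round(r['xyz'],4).tolist(),round(r['score'],2)) for r in finder.spot_point(c,n)[:3]])
E
```

```text
0.0 [0.16751309 0.54978837 0.24781751] [-4.62817614e-01 -3.10716656e+00  1.79754822e-03] [-0.01417447  0.93125879 -0.38579539] [[-0.957  0.291 -0.   ]
 [ 0.291  0.957 -0.001]
 [-0.    -0.001 -1.   ]] 0.017
side lamp [([0.4722, 0.155, 0.009], 0.92), ([0.4808, 0.2999, 0.0019], 0.87)]
side lamp_tab [([0.5865, 0.1368, 0.175], 0.9), ([0.4875, 0.152, 0.1792], 0.75), ([0.47, 0.2776, 0.1767], 0.69)]
side lamp_mouth [([0.4874, 0.1497, 0.1076], 0.93), ([0.4683, 0.2784, 0.0995], 0.88), ([0.5911, 0.1405, 0.1049], 0.88)]
side lamp_bow [([0.4708, 0.284, 0.1449], 0.91), ([0.5878, 0.1426, 0.1468], 0.86), ([0.4834, 0.1482, 0.1578], 0.81)]
side cradle [([0.4734, 0.1589, 0.0005], 0.94)]
side stand [([0.5603, -0.248, 0.0047], 0.95)]
side ring_low [([0.5607, -0.2432, 0.1676], 0.78), ([0.7311, -0.1716, -0.0008], 0.57)]
side tape_measure [([0.7423, -0.0484, -0.0014], 0.89)]
side orange_bottle [([0.7321, -0.1723, -0.0013], 0.66)]
top lamp [([0.4696, 0.1607, 0.008], 0.55), ([0.4786, 0.2942, -0.0023], 0.5), ([0.5793, 0.1218, 0.0023], 0.47)]
top lamp_tab [([0.4717, 0.2816, 0.1724], 0.76), ([0.5888, 0.137, 0.169], 0.48), ([0.4818, 0.1531, 0.1818], 0.43)]
top lamp_mouth [([0.4701, 0.2774, 0.0971], 0.73), ([0.4835, 0.1529, 0.1097], 0.7), ([0.5889, 0.1437, 0.1032], 0.53)]
top lamp_bow [([0.4818, 0.1587, 0.155], 0.68), ([0.4716, 0.2794, 0.1444], 0.52), ([0.591, 0.137, 0.1501], 0.49)]
top cradle [([0.4659, 0.1535, 0.001], 0.84)]
top stand [([0.5562, -0.2433, -0.0034], 0.89)]
top ring_low [([0.5598, -0.2432, 0.1679], 0.63)]
top tape_measure [([0.7416, -0.048, 0.0023], 0.65), ([0.5625, -0.2451, 0.1702], 0.45)]
top orange_bottle [([0.7322, -0.169, 0.0001], 0.77), ([0.7404, -0.0494, 0.0026], 0.4)]
```

View pics/side0.png

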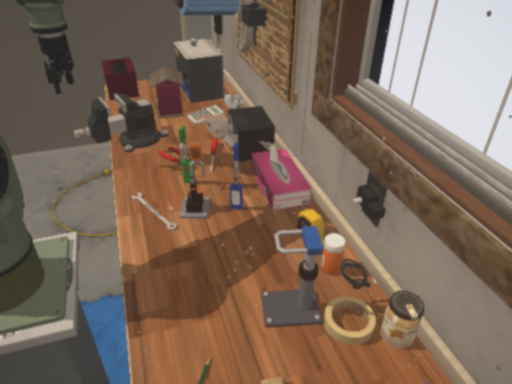

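View pics/top0.png

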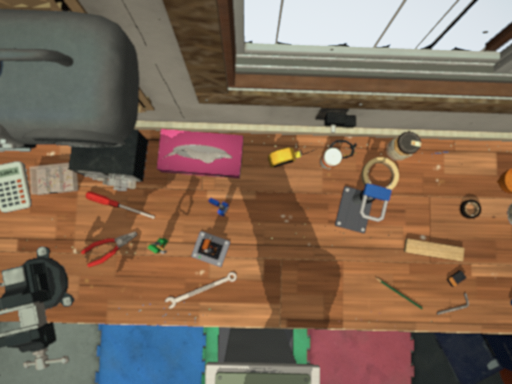

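```bash
cat > a.py <<'E'
from h import *
t=cv2.imread('pics/top0.png');s=cv2.imread('pics/side0.png')
a=cv2.resize(t[215:285,140:240],(400,280),interpolation=3)
b=cv2.resize(s[110:225,150:260],(380,400),interpolation=3)
c=cv2.resize(t[170:240,325:405],(400,350),interpolation=3)
o=np.zeros((700,800,3),np.uint8);o[:280,:400]=a;o[:400,400:780]=b;o[300:650,:400]=c
cv2.imwrite('pics/c1.png',o[:600] if 0 else cv2.resize(o,(685,600)))
for cam in('top','side'):
    im=cv2.cvtColor(cv2.imread(f'pics/{cam}0.png'),cv2.COLOR_BGR2HSV);d=np.load(f'pics/{cam}0.npy');P=cloud(cam,d)
    near=lambda x,y,r:(np.hypot(P[...,0]-x,P[...,1]-y)<r)&(d>0)
    def rect(m,n):
        q=P[m]
        if len(q)<8: print(cam,n,len(q));return
        r=cv2.minAreaRect((q[:,:2]*1000).astype(np.float32));print(cam,n,len(q),np.round(r[0],1),np.round(r[1],1),round(r[2],1),'z',np.percentile(q[:,2],[5,50,95]).round(4))
    z=P[...,2]
    rect(near(.47,.157,.075)&(z>.004)&(z<.05),'cradle')
    rect(near(.47,.157,.05)&(z>.028)&(z<.04),'rim')
    rect(near(.484,.153,.03)&(z>.14),'lamp top')
    rect(near(.484,.153,.03)&(z>.185),'tab top')
    rect(near(.575,-.25,.1)&(z>.003)&(z<.02),'foot')
    rect(near(.58,-.25,.1)&(z>.15)&(z<.3),'ring+head')
    blue=(im[...,0]>95)&(im[...,0]<125)&(im[...,1]>110)
    rect(near(.6,-.25,.1)&(z>.15)&(z<.3)&blue,'head')
    rect(near(.55,-.25,.05)&(z>.15)&(z<.3)&~blue&(im[...,1]<90),'ring')
E
python3 a.py
```

```text
top cradle 691 [466.9 157.6] [100.7 131.7] 62.2 z [0.0045 0.0083 0.0352]
top rim 201 [470.2 156.4] [60.8 42.7] 72.9 z [0.0296 0.0327 0.0367]
top lamp top 83 [485.6 151.1] [12.3 38. ] 72.0 z [0.1472 0.2019 0.2054]
top tab top 61 [485.7 151.2] [11.9 25.7] 71.9 z [0.1909 0.2028 0.2057]
top foot 1084 [ 572.6 -250.6] [183.  190.1] 51.6 z [0.0039 0.0089 0.0129]
top ring+head 549 [ 597.2 -254.4] [63.8 84.2] 77.0 z [0.195  0.2023 0.207 ]
top head 294 [ 623.6 -259. ] [60.9 29. ] 77.9 z [0.2004 0.2043 0.2076]
top ring 150 [ 575.6 -249.8] [59.7 40.1] 77.4 z [0.1951 0.1985 0.2015]
side cradle 578 [470.4 153.5] [91.9 77.2] 72.4 z [0.005  0.0103 0.0374]
side rim 164 [471.  155.9] [62.  43.4] 72.7 z [0.0296 0.0327 0.0366]
side lamp top 220 [484.9 148.8] [13.3 37.6] 74.2 z [0.1473 0.178  0.2047]
side tab top 87 [485.4 148.9] [13.1 25.2] 71.0 z [0.1865 0.1972 0.2055]
side foot 1735 [ 587.9 -266.2] [147.4 134.7] 81.2 z [0.0061 0.0091 0.0119]
side ring+head 832 [ 596.3 -256.2] [64.9 83.6] 77.1 z [0.1611 0.2003 0.2056]
side head 321 [ 621.4 -260.9] [62.8 26.5] 77.4 z [0.2027 0.2045 0.206 ]
side ring 204 [ 575.9 -251. ] [59.5 41.7] 78.4 z [0.1954 0.1987 0.2006]
```

View pics/c1.png

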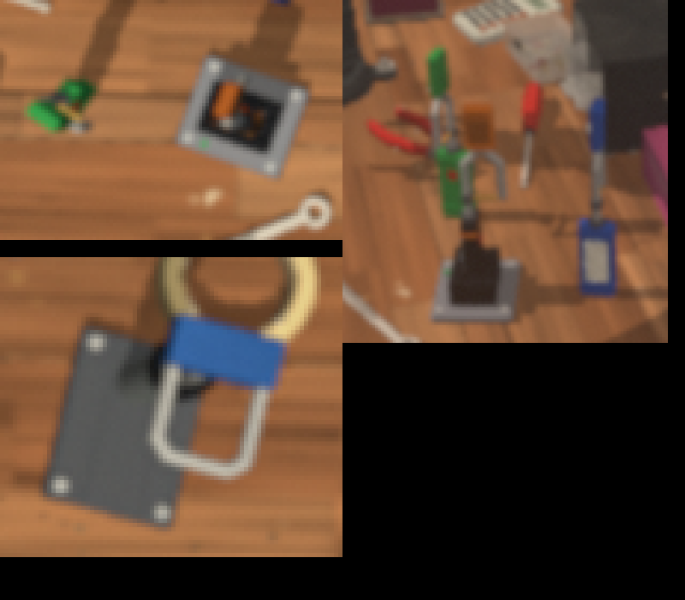

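Candidates in the side view: green at (187,160), orange-tabbed black lamp in the cradle at (195,195), and blue at (237,185). The crop confirms that the one in the grey cradle, black body with an orange tab, is the lamp. The others are look-alikes. The ring is at top (375,205) and the bar's axis is at z≈0.196.

Emit:
{"fn": "jog_arm", "kwargs": {"deltas": [[-0.5, -0.34, 0, 0, 0, 0.25, 0], [-1, -0.68, 0, 0, 0, 0, 0], [-1, -0.68, 0, 0, 0, 0, 0], [-1, -0.68, 0, 0, 0, 0, 0], [-1, -0.68, 0, 0, 0, 0, 0], [-1, -0.68, 0, 0, 0, 0, 0], [-1, -0.68, 0, 0, 0, 0, 0], [-1, -0.68, 0, 0, 0, 0, 0], [-1, -0.68, 0, 0, 0, 0, 0], [-1, -0.68, 0, 0, 0, 0, 0], [-1, -0.68, 0, 0, 0, 0, 0], [-1, -0.68, 0, 0, 0, 0, 0], [-1, -0.68, 0, 0, 0, 0, 0], [-1, -0.68, 0, 0, 0, 0, 0], [-1, -0.68, 0, 0, 0, 0, 0], [-1, -0.68, 0, 0, 0, 0, 0], [-1, -0.68, 0, 0, 0, 0, 0], [-1, -0.68, 0, 0, 0, 0, 0], [-0.5, -0.5, 0, 0, 0, 0, 0], [0, 0, 0, 0, 0, 0, 0]]}}

```text
time: 3.5
tcp_pos: [0.4338, 0.2025, 0.2483]
orientation: [0.493, 3.103, -0.0]
wrist_force: [-0.3, 0.7, 0.1]
width: 0.0851
gripper_force: 0.0
```

```bash
cat > w.py <<'E'
from h import *
import sys
def wcloud(name):
    s=telemetry.sense();im,d=shot('wrist',name);c=get_calibration('wrist');K=np.array(c['intrinsics']);T=np.array(c['tool_from_camera'])
    v,u=np.mgrid[:d.shape[0],:d.shape[1]]
    P=np.stack([(u-K[0,2])/K[0,0]*d,(v-K[1,2])/K[1,1]*d,d],-1)@T[:3,:3].T+T[:3,3]
    R=Ro.from_rotvec(s['orientation']).as_matrix()
    return im,d,P@R.T+s['tcp_pos'],P,s
def togo(target,yaw):
    s=telemetry.sense();R=Ro.from_rotvec(s['orientation']).as_matrix()
    y=np.degrees(np.arctan2(-R[1,0],-R[0,0]))
    print('t',round(s['time'],2),'tcp',s['tcp_pos'].round(4),'yaw',y.round(2),'tilt',R[:,2].round(3),'F',s['wrist_force'].round(2),'w',round(s['width'],4),'g',s['gripper_force'])
    print('units xyz',((np.array(target)-s['tcp_pos'])@R/.02).round(3),'turn',round(-(yaw-y)/4,3))
E
python3 - <<'E'
from w import *
im,d,P,Q,s=wcloud('w1')
m=(np.hypot(P[...,0]-.485,P[...,1]-.151)<.04)&(P[...,2]>.185)&(d>0)
q=P[m];print(len(q))
if len(q): r=cv2.minAreaRect((q[:,:2]*1000).astype(np.float32));print(r,np.percentile(q[:,2],[5,50,95]))
togo([.4855,.150,.193],-18)
E
```

```text
708
((483.41485595703125, 154.00390625), (12.62826919555664, 26.87727928161621), 72.60224914550781) [0.18678476 0.20388773 0.20568782]
t 3.55 tcp [0.4335 0.2033 0.2483] yaw -17.98 tilt [-0.  0. -1.] F [-0.23  0.09  1.12] w 0.0854 g 0.0
units xyz [-3.295 -1.734  2.766] turn 0.005
```

View pics/w1.png

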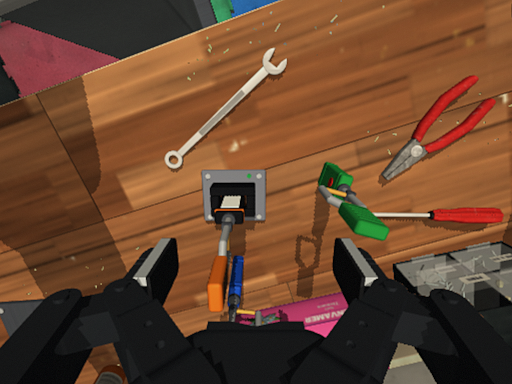

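The wrist view shows the orange tab at (216,285), the cradle at (235,197) and the green look-alike at (350,200), clear of the path. I'll move above the tab and measure again.

Emit:
{"fn": "jog_arm", "kwargs": {"deltas": [[-0.8, -0.41, 0, 0, 0, 0, 0], [-0.8, -0.41, 0, 0, 0, 0, 0], [-0.8, -0.41, 0, 0, 0, 0, 0], [-0.8, -0.41, 0, 0, 0, 0, 0], [0, 0, 0, 0, 0, 0, 0], [0, 0, 0, 0, 0, 0, 0]]}}

```text
time: 4.3
tcp_pos: [0.4844, 0.1526, 0.2483]
orientation: [-0.49, -3.103, -0.0]
wrist_force: [-0.5, 0.4, -0.2]
width: 0.0858
gripper_force: 0.0
```

```bash
python3 - <<'E'
from w import *
im,d,P,Q,s=wcloud('w2')
hs=cv2.cvtColor(im,cv2.COLOR_RGB2HSV)
o=(hs[...,0]<18)&(hs[...,1]>150)
for n,zz in(('all',.185),('top',.2)):
    m=(np.hypot(P[...,0]-.485,P[...,1]-.151)<.04)&(P[...,2]>zz)&(P[...,2]<.215)&(d>0)&o
    q=P[m];print(n,len(q))
    if len(q)>9: r=cv2.minAreaRect((q[:,:2]*1000).astype(np.float32));print(r,np.percentile(q[:,2],[5,50,95]))
togo([.4845,.152,.193],-18)
print(Q[m].mean(0) if m.any() else 0)
E
```

```text
all 708
((483.2499084472656, 154.12469482421875), (12.306282997131348, 25.46980857849121), 72.79884338378906) [0.1900066  0.20463613 0.20592497]
top 573
((483.1251220703125, 153.72198486328125), (11.349512100219727, 25.506742477416992), 72.43351745605469) [0.20232268 0.20488226 0.20601438]
t 4.35 tcp [0.4843 0.1528 0.2483] yaw -17.91 tilt [-0.  0. -1.] F [ 0.37  0.25 -0.38] w 0.0856 g 0.0
units xyz [-0.021 -0.034  2.765] turn 0.022
[0.00243596 0.00068586 0.04363637]
```

Emit:
{"fn": "jog_arm", "kwargs": {"deltas": [[0.06, 0.02, 0.8, 0, 0, 0, 0], [0, 0, 0.8, 0, 0, 0, 0], [0, 0, 0.7, 0, 0, 0, 0], [0, 0, 0.45, 0, 0, 0, 0], [0, 0, 0, 0, 0, 0, 0.5], [0, 0, 0, 0, 0, 0, 0.7], [0, 0, 0, 0, 0, 0, 0.8], [0, 0, 0, 0, 0, 0, 0.9], [0, 0, 0, 0, 0, 0, 1], [0, 0, 0, 0, 0, 0, 1], [0, 0, 0, 0, 0, 0, 1], [0, 0, 0, 0, 0, 0, 1], [0, 0, 0, 0, 0, 0, 1]], "force": 60}}

```text
time: 5.98
tcp_pos: [0.4838, 0.1532, 0.1937]
orientation: [0.49, 3.102, 0.0]
wrist_force: [-0.0, -0.3, 5.9]
width: 0.0112
gripper_force: 59.0
```

```bash
python3 - <<'E'
from w import *
togo([.4845,.152,.193],-18)
print(ctrl.tip_extent)
E
```

```text
t 5.97 tcp [0.4838 0.1532 0.1937] yaw -17.95 tilt [ 0.001  0.    -1.   ] F [-0.01 -0.28  5.91] w 0.0112 g 58.995373249053955
units xyz [-0.051 -0.044  0.033] turn 0.012
0.017
```

Emit:
{"fn": "jog_arm", "kwargs": {"deltas": [[0, 0, -0.2, 0, 0, 0, 1], [0, 0, -0.4, 0, 0, 0, 1], [0, 0, -0.7, 0, 0, 0, 1], [0, 0, -0.8, 0, 0, 0, 1], [0, 0, -0.8, 0, 0, 0, 1], [0, 0, -0.8, 0, 0, 0, 1], [0, 0, -0.8, 0, 0, 0, 1], [0, 0, -0.8, 0, 0, 0, 1], [0, 0, -0.5, 0, 0, 0, 1], [0, 0, 0, 0, 0, 0, 1], [0, 0, 0, 0, 0, 0, 1]]}}

```text
time: 7.35
tcp_pos: [0.4834, 0.153, 0.3088]
orientation: [-0.49, -3.102, 0.001]
wrist_force: [0.4, 0.1, -1.5]
width: 0.0111
gripper_force: 58.5
```

```bash
python3 - <<'E'
from w import *
togo([.56,-.246,.31],-13)
im,d=shot('side','side1')
P=cloud('side',d);hs=cv2.cvtColor(im,cv2.COLOR_RGB2HSV)
m=(np.hypot(P[...,0]-.484,P[...,1]-.153)<.06)&(P[...,2]>.1)&(P[...,2]<.35)&(d>0)
v,u=np.where(m);print(u.min(),u.max(),v.min(),v.max())
q=P[m]; print('z low',np.percentile(q[:,2],[0,1,5]))
o=m&(hs[...,0]<18)&(hs[...,1]>150); print('orange z', np.percentile(P[o][:,2],[1,10,50,90,99]))
b=m&(hs[...,2]<60)&(P[...,2]<.22);print('body',len(P[b]),P[b].mean(0), P[b].min(0),P[b].max(0))
x0,y0=max(u.min()-10,0),max(v.min()-60,0)
c=im[y0:v.max()+15,x0:u.max()+10,::-1];k=500/max(c.shape);cv2.imwrite('pics/c2.png',cv2.resize(c,None,fx=k,fy=k,interpolation=2));print(c.shape,x0,y0)
E
```

```text
t 7.35 tcp [0.4834 0.153  0.3088] yaw -17.95 tilt [-0.001 -0.    -1.   ] F [ 0.41  0.09 -1.49] w 0.0111 g 58.5000604391098
units xyz [ -9.792 -17.801  -0.054] turn -1.237
183 202 88 175
z low [0.12392693 0.12609262 0.1373014 ]
orange z [0.13328047 0.13866033 0.22339754 0.30723772 0.31813043]
body 94 [0.46603996 0.14193166 0.16759816] [0.45847527 0.1367392  0.12659464] [0.47278392 0.15425669 0.20260896]
(162, 39, 3) 173 28
```

View pics/c2.png

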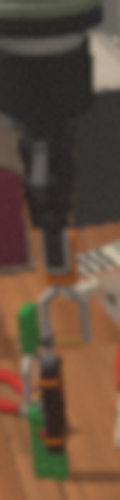

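The crop shows the lamp held upright by its tab, with the body clear of the cradle. I'll carry it to just in front of the ring.

Emit:
{"fn": "jog_arm", "kwargs": {"deltas": [[0, 0, 0, 0, 0, -0.62, 1], [0, 0, 0, 0, 0, -0.62, 1], [-0.2, -0.5, -0.1, 0, 0, 0, 1], [-0.4, -1, -0.1, 0, 0, 0, 1], [-0.4, -1, 0, 0, 0, 0, 1], [-0.4, -1, 0, 0, 0, 0, 1], [-0.4, -1, 0, 0, 0, 0, 1], [-0.4, -1, 0, 0, 0, 0, 1], [-0.4, -1, 0, 0, 0, 0, 1], [-0.4, -1, 0, 0, 0, 0, 1], [-0.4, -1, 0, 0, 0, 0, 1], [-0.4, -1, 0, 0, 0, 0, 1], [-0.4, -1, 0, 0, 0, 0, 1], [-0.4, -1, 0, 0, 0, 0, 1], [-0.4, -1, 0, 0, 0, 0, 1], [-0.4, -1, 0, 0, 0, 0, 1], [-0.4, -1, 0, 0, 0, 0, 1], [-0.4, -1, 0, 0, 0, 0, 1], [-0.3, -0.7, 0, 0, 0, 0, 1], [0, 0, 0, 0, 0, 0, 1]]}}

```text
time: 9.9
tcp_pos: [0.5374, -0.1928, 0.3131]
orientation: [-0.357, -3.121, 0.0]
wrist_force: [-0.9, 0.0, -1.5]
width: 0.0114
gripper_force: 58.5
```

```bash
python3 - <<'E'
from w import *
togo([.5568,-.2458,.313],-13)
E
```

```text
t 9.9 tcp [ 0.5374 -0.1928  0.3131] yaw -13.06 tilt [-0. -0. -1.] F [-0.93  0.02 -1.52] w 0.0114 g 58.5190612077713
units xyz [-1.544 -2.361  0.005] turn -0.015
```

Emit:
{"fn": "jog_arm", "kwargs": {"deltas": [[-0.3, -0.6, 0, 0, 0, 0, 1], [-0.3, -0.6, 0, 0, 0, 0, 1], [-0.3, -0.6, 0, 0, 0, 0, 1], [-0.34, -0.56, 0, 0, 0, 0, 1], [0, 0, 0, 0, 0, 0, 1], [0, 0, 0, 0, 0, 0, 1]]}}

```text
time: 10.65
tcp_pos: [0.551, -0.243, 0.3133]
orientation: [-0.355, -3.121, -0.0]
wrist_force: [-0.4, -0.3, -1.3]
width: 0.0111
gripper_force: 58.6
```

```bash
python3 - <<'E'
from w import *
togo([.5568,-.2458,.313],-13)
im,d=shot('side','side2');P=cloud('side',d)
yaw=np.radians(-13);R2=np.array([[np.cos(yaw),np.sin(yaw)],[-np.sin(yaw),np.cos(yaw)]])
L=P.copy();L[...,:2]=(P[...,:2]-[.5597,-.2465])@R2.T   # stand frame
np.save('pics/L2.npy',L)
def st(n,m):
    q=L[m]; print(n,len(q),(np.percentile(q,[2,50,98],axis=0)*1000).round(1).tolist() if len(q) else '')
ok=d>0;x,y,z=L[...,0],L[...,1],L[...,2]
st('ring bar',ok&(abs(y)<.015)&(abs(x)<.012)&(z>.185)&(z<.21))
st('hook upper',ok&(abs(y)<.012)&(x>-.04)&(x<.03)&(z>.226)&(z<.28))
st('spine',ok&(abs(y)<.012)&(x>-.045)&(x<-.01)&(z>.215)&(z<.262))
st('nose',ok&(abs(y)<.012)&(x>-.005)&(x<.03)&(z>.222)&(z<.262))
for c in('side','top'):
    if c=='top': get_image('top')
    for n in('lamp_mouth','lamp_bow','ring_low'):
        for r in finder.spot_point(c,n)[:3]:
            p=np.array(r['xyz']); q=(p[:2]-[.5597,-.2465])@R2.T
            if np.hypot(*q)<.08: print(c,n,(q*1000).round(1),p[2].round(4),round(r['score'],2))
cv2.imwrite('pics/c3.png',cv2.resize(im[170:330,240:370,::-1],(480,591),interpolation=2))
E
```

```text
t 10.65 tcp [ 0.551  -0.243   0.3133] yaw -12.97 tilt [-0.  0. -1.] F [-0.37 -0.33 -1.33] w 0.0111 g 58.56624662876129
units xyz [-0.314 -0.073  0.013] turn 0.009
ring bar 48 [[-3.8, -12.9, 196.4], [-0.4, -0.1, 199.3], [3.8, 13.5, 200.9]]
hook upper 272 [[-27.2, -4.5, 228.0], [-12.0, -1.3, 251.7], [11.4, 2.8, 278.2]]
spine 112 [[-28.2, -5.4, 216.8], [-23.4, -1.5, 234.6], [-11.5, 3.8, 260.9]]
nose 76 [[-4.2, -3.6, 227.8], [7.2, -1.4, 240.9], [12.0, 1.6, 260.9]]
side lamp_mouth [-4.9  4.6] 0.2271 0.94
side lamp_bow [-4.5  3. ] 0.3016 0.39
side ring_low [-2.4  3.6] 0.1706 0.72
top lamp_mouth [-7.2  2.3] 0.2266 0.52
top lamp_bow [-11.8   4. ] 0.2766 0.76
top ring_low [1.9 3.5] 0.1655 0.57
```

View pics/c3.png

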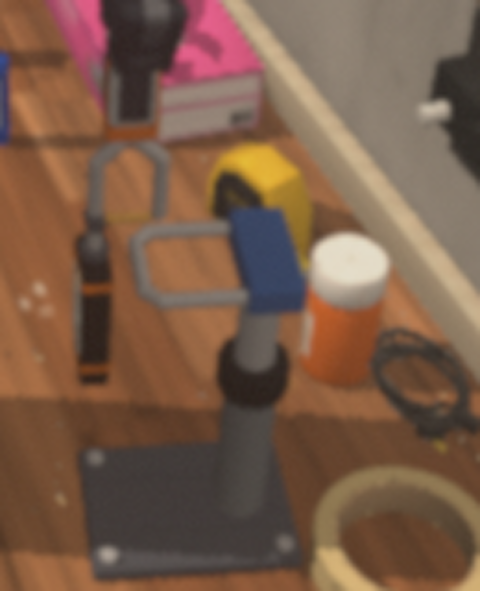

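The crop shows the ring's front bar at (145,265), and the hook in front of and above it with its nose at about (162,215). The lamp must go 5 mm forward, then straight down.

Emit:
{"fn": "jog_arm", "kwargs": {"deltas": [[-0.25, 0, 0, 0, 0, 0, 1], [0, 0, 0.3, 0, 0, 0, 1], [0, 0, 0.4, 0, 0, 0, 1], [0, 0, 0.3, 0, 0, 0, 1], [0, 0, 0.1, 0, 0, 0, 1], [0, 0, 0.1, 0, 0, 0, 1], [0, 0, 0, 0, 0, 0, 1]]}}

```text
time: 11.92
tcp_pos: [0.5559, -0.2445, 0.2893]
orientation: [0.355, 3.121, -0.0]
wrist_force: [-0.2, -0.1, -2.4]
width: 0.0107
gripper_force: 58.6
```

Emit:
{"fn": "jog_arm", "kwargs": {"deltas": [[0, 0, 0.1, 0, 0, 0, 1], [0, 0, 0.1, 0, 0, 0, 1], [0, 0, 0.1, 0, 0, 0, 1], [0, 0, 0, 0, 0, 0, 1]]}}

```text
time: 12.42
tcp_pos: [0.5559, -0.2446, 0.2834]
orientation: [0.355, 3.121, -0.0]
wrist_force: [-0.4, -0.4, 3.7]
width: 0.0114
gripper_force: 59.3
```

Emit:
{"fn": "jog_arm", "kwargs": {"deltas": [[0, 0, 0.1, 0, 0, 0, 1], [0, 0, 0.1, 0, 0, 0, 1], [0, 0, 0.1, 0, 0, 0, 1], [0, 0, 0.1, 0, 0, 0, 1], [0, 0, 0, 0, 0, 0, 1]]}}

```text
time: 13.05
tcp_pos: [0.5557, -0.2445, 0.2752]
orientation: [-0.355, -3.121, 0.0]
wrist_force: [-3.1, 0.2, 4.7]
width: 0.0111
gripper_force: 59.6
```

Emit:
{"fn": "jog_arm", "kwargs": {"deltas": [[0, 0, 0.1, 0, 0, 0, 1], [0, 0, 0.1, 0, 0, 0, 1], [0, 0, 0.1, 0, 0, 0, 1], [0, 0, 0.1, 0, 0, 0, 1], [0, 0, 0, 0, 0, 0, 1]]}}

```text
time: 13.68
tcp_pos: [0.5554, -0.2445, 0.267]
orientation: [-0.355, -3.12, -0.0]
wrist_force: [-5.1, 1.4, 4.1]
width: 0.0112
gripper_force: 59.5
```

Emit:
{"fn": "jog_arm", "kwargs": {"deltas": [[0, 0, 0.1, 0, 0, 0, 1], [0, 0, 0.1, 0, 0, 0, 1], [0, 0, 0, 0, 0, 0, 1]]}}

```text
time: 14.05
tcp_pos: [0.5554, -0.2445, 0.2629]
orientation: [-0.355, -3.12, -0.0]
wrist_force: [-5.7, 1.8, 2.5]
width: 0.0113
gripper_force: 59.2
```

Emit:
{"fn": "jog_arm", "kwargs": {"deltas": [[0, 0, 0.1, 0, 0, 0, 1], [0, 0, 0.1, 0, 0, 0, 1], [0, 0, 0, 0, 0, 0, 1]]}}

```text
time: 14.42
tcp_pos: [0.5552, -0.2444, 0.2586]
orientation: [-0.355, -3.119, -0.0]
wrist_force: [-7.6, 1.2, -2.1]
width: 0.0114
gripper_force: 58.8
```

Emit:
{"fn": "jog_arm", "kwargs": {"deltas": [[0, 0, 0.1, 0, 0, 0, 1], [0, 0, 0.1, 0, 0, 0, 1], [0, 0, 0, 0, 0, 0, 1], [0, 0, 0, 0, 0, 0, 1]]}}

```text
time: 14.92
tcp_pos: [0.5561, -0.2446, 0.2554]
orientation: [0.355, 3.121, -0.0]
wrist_force: [-0.4, 0.3, -1.7]
width: 0.011
gripper_force: 60.2
```

The gate has snapped: the force fell back to the lamp's weight. I'll centre the lamp and lower it slowly.

Emit:
{"fn": "jog_arm", "kwargs": {"deltas": [[-0.08, 0, 0.1, 0, 0, 0, 1], [-0.07, 0, 0.1, 0, 0, 0, 1], [0, 0, 0.1, 0, 0, 0, 1], [0, 0, 0.1, 0, 0, 0, 1], [0, 0, 0.05, 0, 0, 0, 1], [0, 0, 0, 0, 0, 0, 1]]}}

```text
time: 15.68
tcp_pos: [0.5588, -0.2452, 0.2463]
orientation: [-0.355, -3.121, 0.0]
wrist_force: [0.3, -0.1, -1.2]
width: 0.0113
gripper_force: 60.2
```

```bash
python3 - <<'E'
from w import *
togo([.5597,-.2465,.239],-13)
im,d=shot('side','side3');P=cloud('side',d)
yaw=np.radians(-13);R2=np.array([[np.cos(yaw),np.sin(yaw)],[-np.sin(yaw),np.cos(yaw)]])
L=P.copy();L[...,:2]=(P[...,:2]-[.5597,-.2465])@R2.T
x,y,z=L[...,0],L[...,1],L[...,2];m=(d>0)&(abs(y)<.012)&(x>-.04)&(x<.035)&(z>.207)&(z<.222)
print((np.percentile(L[m],[1,50,99],axis=0)*1000).round(1))
cv2.imwrite('pics/c4.png',cv2.resize(im[190:280,255:335,::-1],(528,594),interpolation=2))
E
```

```text
t 15.68 tcp [ 0.5588 -0.2452  0.2463] yaw -12.99 tilt [-0. -0. -1.] F [ 0.27 -0.11 -1.24] w 0.0113 g 60.16529560089111
units xyz [-0.06  -0.053  0.365] turn 0.003
[[-12.   -6.1 207.2]
 [  0.4  -3.8 216. ]
 [ 12.    1.6 221.8]]
```

View pics/c4.png

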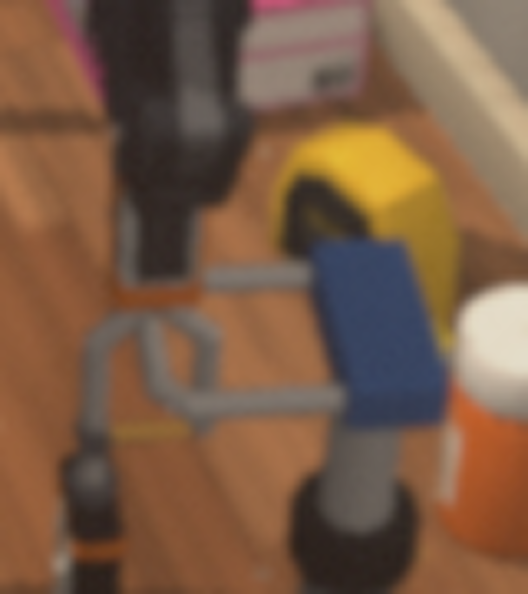

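The brass gate is level and shut at (150,430), and the bar is inside the bow near (150,370). I'll lower the last few mm gently.

Emit:
{"fn": "jog_arm", "kwargs": {"deltas": [[0, 0, 0.06, 0, 0, 0, 1], [0, 0, 0.06, 0, 0, 0, 1], [0, 0, 0.05, 0, 0, 0, 1], [0, 0, 0.05, 0, 0, 0, 1], [0, 0, 0, 0, 0, 0, 1]]}}

```text
time: 16.35
tcp_pos: [0.5588, -0.2452, 0.2419]
orientation: [-0.355, -3.121, 0.0]
wrist_force: [0.3, -0.2, -1.7]
width: 0.0114
gripper_force: 60.2
```

Emit:
{"fn": "jog_arm", "kwargs": {"deltas": [[0, 0, 0.05, 0, 0, 0, 1], [0, 0, 0, 0, 0, 0, 1]]}}

```text
time: 16.6
tcp_pos: [0.5588, -0.2452, 0.2409]
orientation: [-0.355, -3.121, 0.0]
wrist_force: [0.2, -0.3, -1.0]
width: 0.011
gripper_force: 60.2
```

Emit:
{"fn": "jog_arm", "kwargs": {"deltas": [[0, 0, 0.05, 0, 0, 0, 1], [0, 0, 0, 0, 0, 0, 1]]}}

```text
time: 16.85
tcp_pos: [0.5588, -0.2452, 0.2399]
orientation: [-0.355, -3.121, 0.0]
wrist_force: [0.3, 0.1, -1.8]
width: 0.0111
gripper_force: 60.2
```

Emit:
{"fn": "jog_arm", "kwargs": {"deltas": [[0, 0, 0.04, 0, 0, 0, 1], [0, 0, 0, 0, 0, 0, 1]]}}

```text
time: 17.1
tcp_pos: [0.5587, -0.2452, 0.2391]
orientation: [-0.355, -3.121, 0.0]
wrist_force: [-1.3, 0.1, -0.9]
width: 0.0108
gripper_force: 60.4
```

Emit:
{"fn": "jog_arm", "kwargs": {"deltas": [[0.03, 0, 0.03, 0, 0, 0, 1], [0, 0, 0, 0, 0, 0, 1]]}}

```text
time: 17.35
tcp_pos: [0.5583, -0.2451, 0.2387]
orientation: [0.355, 3.121, -0.0]
wrist_force: [-0.1, -0.3, 1.3]
width: 0.0112
gripper_force: 60.7
```

Emit:
{"fn": "jog_arm", "kwargs": {"deltas": [[0, 0, 0.03, 0, 0, 0, 1], [0, 0, 0, 0, 0, 0, 1]]}}

```text
time: 17.6
tcp_pos: [0.5584, -0.2451, 0.2384]
orientation: [0.355, 3.121, -0.001]
wrist_force: [-1.1, -0.5, 8.0]
width: 0.011
gripper_force: 61.8
```

Seated. I'll ease the load off and release slowly.

Emit:
{"fn": "jog_arm", "kwargs": {"deltas": [[0, 0, -0.02, 0, 0, 0, 1], [0, 0, 0, 0, 0, 0, 1], [0, 0, 0, 0, 0, 0, 1]], "force": 20}}

```text
time: 17.98
tcp_pos: [0.5583, -0.2451, 0.2385]
orientation: [0.355, 3.121, -0.0]
wrist_force: [0.0, -0.7, 5.7]
width: 0.0109
gripper_force: 61.1
```

Emit:
{"fn": "jog_arm", "kwargs": {"deltas": [[0, 0, 0, 0, 0, 0, 0.84], [0, 0, 0, 0, 0, 0, 0.82], [0, 0, 0, 0, 0, 0, 0.78], [0, 0, 0, 0, 0, 0, 0.7], [0, 0, 0, 0, 0, 0, 0.6], [0, 0, 0, 0, 0, 0, 0.5], [0, 0, 0, 0, 0, 0, 0.5], [0, 0, 0, 0, 0, 0, 0.5]]}}

```text
time: 18.98
tcp_pos: [0.5582, -0.2451, 0.2383]
orientation: [-0.355, -3.121, 0.0]
wrist_force: [-0.2, 0.4, -0.4]
width: 0.0427
gripper_force: 0.0
```

```bash
python3 - <<'E'
from w import *
togo([.5583,-.2451,.32],-13)
im,d,P,Q,s=wcloud('w5')
hs=cv2.cvtColor(im,cv2.COLOR_RGB2HSV)
m=(hs[...,0]<18)&(hs[...,1]>150)&(d>0)&(np.abs(Q[...,0])<.04)&(np.abs(Q[...,1])<.04)&(Q[...,2]<.06)
print(m.sum(),(np.percentile(Q[m],[2,50,98],axis=0)*1000).round(1) if m.any() else '')
E
```

```text
t 18.98 tcp [ 0.5582 -0.2451  0.2383] yaw -12.99 tilt [-0. -0. -1.] F [-0.22  0.43 -0.39] w 0.0427 g 0.0
units xyz [-6.000e-03 -1.000e-03 -4.083e+00] turn 0.003
1542 [[ -3.   -5.4 -13.7]
 [ 12.6   0.6 -10.2]
 [ 20.    6.1  26.4]]
```

Emit:
{"fn": "jog_arm", "kwargs": {"deltas": [[0, 0, -0.3, 0, 0, 0, 0.4], [0, 0, -0.6, 0, 0, 0, 0.3], [0, 0, -0.8, 0, 0, 0, 0.3], [0, 0, -1, 0, 0, 0, 0.3], [0, 0, -1, 0, 0, 0, 0.3], [0, 0, -1, 0, 0, 0, 0.3], [0, 0, -1, 0, 0, 0, 0.3], [0, 0, 0, 0, 0, 0, 0.3], [0, 0, 0, 0, 0, 0, 0.3], [0, 0, 0, 0, 0, 0, 0.3], [0, 0, 0, 0, 0, 0, 0.3], [0, 0, 0, 0, 0, 0, 0.3], [0, 0, 0, 0, 0, 0, 0.3], [0, 0, 0, 0, 0, 0, 0.3], [0, 0, 0, 0, 0, 0, 0.3], [0, 0, 0, 0, 0, 0, 0.3]]}}

```text
time: 21.02
tcp_pos: [0.5582, -0.2451, 0.3523]
orientation: [-0.355, -3.121, 0.0]
wrist_force: [-0.5, 0.4, -0.3]
width: 0.0597
gripper_force: 0.0
```

```bash
python3 - <<'E'
from w import *
togo([.5583,-.2451,.32],-13)
im,d=shot('side','side6')
cv2.imwrite('pics/c6.png',cv2.resize(im[170:330,240:370,::-1],(480,591),interpolation=2))
E
```

```text
t 21.02 tcp [ 0.5582 -0.2451  0.3523] yaw -12.99 tilt [-0. -0. -1.] F [-0.49  0.36 -0.35] w 0.0597 g 0.0
units xyz [-6.000e-03 -1.000e-03  1.616e+00] turn 0.003
```

View pics/c6.png

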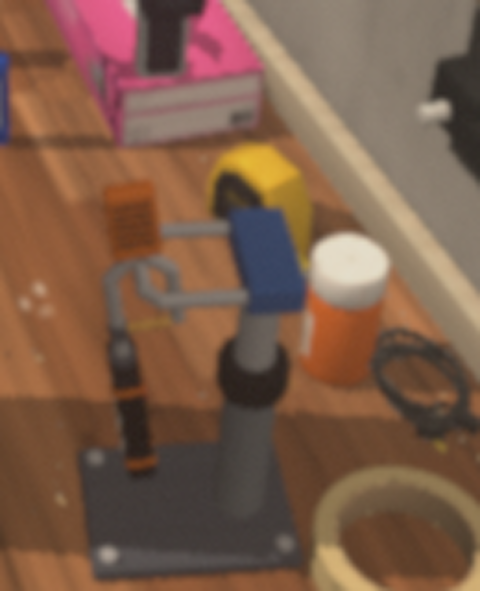

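The lamp hangs from the bar with the gate shut at (150,325). The gripper is clear, and the tape and bottle are where they stood.

Emit:
{"fn": "jog_arm", "kwargs": {"deltas": [[0, 0, 0, 0, 0, 0, 0.3], [0, 0, 0, 0, 0, 0, 0.3], [0, 0, 0, 0, 0, 0, 0.3], [0, 0, 0, 0, 0, 0, 0.3], [0, 0, 0, 0, 0, 0, 0.3], [0, 0, 0, 0, 0, 0, 0.3], [0, 0, 0, 0, 0, 0, 0.3], [0, 0, 0, 0, 0, 0, 0.3], [0, 0, 0, 0, 0, 0, 0.3], [0, 0, 0, 0, 0, 0, 0.3], [0, 0, 0, 0, 0, 0, 0.3], [0, 0, 0, 0, 0, 0, 0.3], [0, 0, 0, 0, 0, 0, 0.3], [0, 0, 0, 0, 0, 0, 0.3], [0, 0, 0, 0, 0, 0, 0.3], [0, 0, 0, 0, 0, 0, 0.3]]}}

```text
time: 23.08
tcp_pos: [0.5582, -0.2451, 0.3523]
orientation: [0.355, 3.121, -0.0]
wrist_force: [-0.7, 0.6, -0.4]
width: 0.0596
gripper_force: 0.0
```

```bash
python3 -c "
from rig import ctrl
print(ctrl.job_done())"
```

```text
the job is handed in; nothing more can be done
None
```

The lamp hangs freely from the ring's front bar with its gate snapped shut, the tape measure and bottle were left alone, and I handed the job in at about 23 s of the 56 s allowed; no verdict came back.

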